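# Lock a taper-shank arbor in a spindle nose and prove it holds

## Task

Take the steel arbor with the blue band out of the grey storage block, set its tapered shank in the socket of the spindle station, and tap or press it down until its collar is closed on the face of the nose and it is locked with a final load of 20 to 35 N on the spindle, never more. Then grip it and pull it upward with about 8 N (never over 14 N) for a moment to prove that it holds, and let go. Leave the brass plug in the block and do not disturb the nut and the lens case.

Things in the scene. Friction and masses are not known exactly. Their poses are not given: they have to be found in the camera images.
- arbor: steel arbor, loose, about 0.35 kg, 86 mm long, its z axis up. Origin at the shank's lower end. Shank z 0-32 mm, 15 mm diameter at the rounded end to 22 mm under the collar. Collar 38 mm diameter, z 32-38 mm. Fluted grip 26 mm diameter, z 38-84 mm, blue band at z 74-79 mm; flat crown at z 86 mm. Starts upright, hanging by its collar in one hole of the storage block. Yaw is free.
- arbor_collar (a point): centre of the underside of the arbor's collar (z = 32 mm on the arbor)
- arbor_crown (a point): centre of the arbor's flat crown, its top (z = 86 mm on the arbor)
- plain_plug: brass plug with a black band, straight 19 mm shank, head and collar shaped like the arbor's, same axes and sizes above the shank; it hangs in the other hole of the storage block and stays there
- rack: grey storage block, fixed, 60 x 150 x 46 mm, origin at the centre of its underside, long side along its own y. Two upright square holes, 26 mm wide, 42 mm deep, at y = +39 and -39 mm; the collars rest on its top, 46 mm over the table. Which hole holds the arbor varies.
- station: spindle station, fixed: aluminium foot 116 x 116 x 12 mm under a grey housing 96 x 96 mm, 40 mm high; origin at the centre of its underside. On it the round steel spindle nose, 52 mm diameter, its flat top face 85 mm over the table, with an upright tapered socket in its middle.
- nose_mouth (a point): centre of the socket's mouth, in the nose's top face. Socket 37 mm deep, lined with four sprung brass taper pads, tighter than the shank: by its own weight the arbor stays with its collar about 3 to 5 mm over the face; a growing push, 10 to 20 N at last (friction varies), drives the collar down to the face, a hard stop. It then stays locked; a pull over about 14 N can free it. Short taps add up.
- nose (a joint): axial give of the spindle nose in its sprung bearing, m: 0 at rest, grows as the nose is pressed down, negative when it is pulled up; 18 N per mm, so 20 N is 1.11 mm and the limit of 35 N is 1.94 mm. The arbor's own weight counts with it: 0.2 mm, 3.5 N.
- collet_knob: brass knurled nut, loose, 28 mm diameter, 26 mm high, stands beside the station; bystander
- lens_case: round white lens case, loose, 57 mm diameter, 20 mm high, lies beyond the storage block; bystander
There are look-alikes about, which are no part of the job. There is more than one size of the station; the job needs the largest.

How it is judged:
By the outcome, as a careful person would: the job done as asked, in the order asked, and still so for the second after the job is handed in, with the robot touching nothing.
It also fails if it takes over 72 s, if anything falls off the work surface, if the arm or the gripper's body presses on something with over 40 N, if the wrist force passes 120 N, or if a joint passes its speed limit or range.

## Robot

A 7-joint arm with a two-finger parallel gripper is mounted at the origin on a cart in front of the work surface, level with it; the furniture and walls round the work are solid. World frame = base frame: x ahead of the robot, y to its left, z up, the work surface at z = 0. Lengths are in m, angles in rad, forces in N, time in s.
With the tool pointing down it reaches from about 0.35 to 0.9 m from the base axis. Payload 7.2 kg.
Tool frame: the origin (TCP) lies between the finger pads; the fingertips stand robot.finger_overhang ahead of it and the grasp point (between the pads) is the TCP (robot.finger_overhang is the distance from the TCP to the fingertips, in m); z points along the fingers, y is the direction in which the jaws open and shut (so a half turn about z gives the same grasp; the last joint's range is limited). The gripper opens to 88 mm and grips with 3 to 60 N. Pads are 20 mm wide; open, the fingers measure 115 mm over their backs; the gripper's body (75 mm by 178 mm) begins 61 mm behind the grasp point.
Start: joints at [1.144, 0.411, -0.013, 1.596, 0.006, 1.134, -0.082], TCP at [0.219, -0.585, 0.242] pointing down, gripper open.
Joint ranges: [-2.95, 2.95], [-0.29, 1.99], [-1.47, 1.44], [0.14, 2.54], [-1.03, 4.17], [0.13, 1.85], [-2.86, 2.86]. Speed limits (rad/s): [2.39, 2.39, 3.01, 3.01, 3.14, 3.14, 3.14].

## Interface

Orientations are given as a unit quaternion [x, y, z, w].
In Python, from cell import sensors, viewer, job, models, robot gives the robot as it stands.
- The arm moves only by the tool drive_tool, never from a script. Its argument "motion" is a list of rows, each a list of 3 entries, a list of its own where there are three numbers: the shift along the tool's x, y, z in m, then the turn, a rotation vector about the tool's x, y, z in degrees, then the finger opening in m, from 0 to 0.0878. A call has 1 to 5 rows; each row shifts and turns the commanded pose from where the row before left it, along the tool's axes as they then stand; what a row does not reach is not made up. A row lasts 1/8 s, in which the tool goes at most 62.5 mm and 10.7 degrees, less where a joint would pass 70% of its speed; a pose out of reach is approached as far as the arm can. A call with a gripper value outside its range is refused whole. The fingers move at their own pace and stop on an object; "newtons" is the grip in N (left out, the last holds). Time passes only in rows, so rows that do not move let the fingers close. It gives the time, the measured TCP pose, the force and the opening at its end, in the units of the state.
- sensors.observe(): the state, without advancing time (a new reading comes with each control period).
- viewer.grab_frame(name): name is "scene" or "side" or "wrist"; returns a dict with "color" (384x512x3 uint8, red, green, blue), "vertical_fov" (degrees; the focal length in pixels is half the picture's height over the tangent of half this angle, whatever the lens; pixels are square), "cx", "cy" (the principal point, pixels), "eye" and "attitude" of the camera in the world. Camera axes: x right, y down, z forward; pixel columns grow to the right and rows downward; lengths in m; the calibration is good to about 2 mm. A picture is of the moment at which its call begins. There is no depth.
- job.sign_off(): hands the job in, once; it reports no verdict.
Trained networks look in a picture, given as the dict that the camera call returned (one of the last four; its "shot" number tells which), for a name from the list of things; names that differ only in an ending like _2 or _b are one class to them, and where a whole thing is asked for, a point or a joint stands for the part that bears it (a point fixed in the world has none). Each returns a list of dicts, best first, with "score" (0 to 1); they miss things now and then, are a little off and sometimes report something else, mostly with a low value. They report only what shows in the picture. A call takes as long as a camera call. They do not tell look-alikes from the thing itself.
- models.spot_in(thing, picture): "point" ([row, column] in pixels, amid what is visible of it).
- models.cut_out(thing, picture): "pixels" (384x512 bool, what is visible of it) and "point" ([row, column] in pixels, amid what is visible of it).
The state is a dict: "time": time; "joint_pos": joint angles; "dq": joint speeds; "joint_efforts": joint torques, N m; "tcp_pos": TCP position; "ee_rot": TCP orientation; "ft_force": force on the tool from outside, world axes, zero at the start; "moment": the same for the moment, N m; "gripper_width": finger opening in m.
Only numpy, scipy, OpenCV 4.12 (cv2) and the standard library are available. Lean on these libraries where they do the work, as an engineer would, in place of code of your own. Each camera call takes 0.05 s, during which the arm holds its last target.

## Working session

There is one attempt and no reset: what is moved stays moved. The work goes in short steps, Python scripts to look and compute and a tool call to move; the robot and the scene stay as the last step left them, time stands still between calls to the robot, and variables do not carry over. Pictures are saved under pics/ and viewed, and the job is handed in when it is done.

Besides the shell and the picture viewer there is one more tool, called after "Call:" as name(argument=value, ...) on one line, values as JSON. drive_tool: Moves the arm, as the interface text tells. Its arguments: {"type":"object","properties":{"motion":{"type":"array","items":{"type":"array"}},"newtons":{"type":"number"}},"required":["motion"]}

```bash
ls -a; mkdir -p pics; cat > h.py <<'E'
import numpy as np, cv2
from scipy.spatial.transform import Rotation as R
from cell import sensors, viewer, job, models, robot
def save(p,n): cv2.imwrite('pics/'+n+'.png',cv2.cvtColor(p['color'],cv2.COLOR_RGB2BGR))
def rot(p):
    a=np.array(p['attitude'],float)
    return a if a.shape==(3,3) else R.from_quat(a).as_matrix()
def foc(p): return p['color'].shape[0]/2/np.tan(np.radians(p['vertical_fov'])/2)
def ray(p,rc):
    f=foc(p); d=np.array([(rc[1]-p['cx'])/f,(rc[0]-p['cy'])/f,1.]); return np.array(p['eye']),rot(p)@d
def atz(p,rc,z):
    e,d=ray(p,rc); return e+d*(z-e[2])/d[2]
def proj(p,X):
    v=rot(p).T@(np.array(X)-np.array(p['eye'])); f=foc(p); return [v[1]/v[2]*f+p['cy'],v[0]/v[2]*f+p['cx']]
E
python3 - <<'E'
from h import *
s=sensors.observe(); print(s, robot.finger_overhang)
for n in ['scene','side','wrist']:
    p=viewer.grab_frame(n); save(p,n+'0'); print(n,{k:v for k,v in p.items() if k!='color'})
    for t in ['arbor','plain_plug','rack','station','collet_knob','lens_case']:
        print(t,[(np.round(d['point'],1).tolist(),round(d['score'],2)) for d in models.spot_in(t,p)])
E
```

```text
.
..
pics
{'time': 0.0, 'joint_pos': array([ 1.14381092,  0.41188937, -0.01271759,  1.59700785,  0.00559967,
        1.13427339, -0.08217242]), 'dq': array([-0.00039216, -0.00127576, -0.00052458,  0.0015917 , -0.00026653,
       -0.00204198,  0.00095273]), 'joint_efforts': array([ 6.39506634e-04, -5.87955165e+01,  6.42156713e-01, -2.91073269e+01,
       -5.37476863e-02,  1.84363627e-02,  1.40739126e-04]), 'tcp_pos': array([ 0.21926977, -0.58479265,  0.24083039]), 'ee_rot': array([ 9.83946857e-01,  1.78460045e-01, -1.89594809e-04, -7.47510120e-04]), 'ft_force': array([ 0.1165819 , -0.2520586 ,  0.61863345]), 'moment': array([-0.00200771,  0.02357003,  0.03205313]), 'gripper_width': 0.08790480360609772} 0.019
scene {'vertical_fov': 44.67922283091049, 'cx': 255.25523649644052, 'cy': 191.64968742311038, 'eye': array([0.0890568 , 0.66949239, 0.6217998 ]), 'attitude': array([-0.23109377,  0.83979576, -0.47150024,  0.13793577]), 'shot': 1}
arbor [([175.2, 322.5], 0.5)]
plain_plug [([159.5, 340.9], 0.7)]
rack [([186.6, 329.2], 0.81)]
station [([312.5, 218.9], 0.81), ([173.6, 320.9], 0.63), (
[... 242 characters left out ...]
 array([0.58349393, 0.75632124, 0.5964839 ]), 'attitude': array([ 1.47153324e-02,  8.79415673e-01, -4.75827207e-01, -4.61589751e-05]), 'shot': 2}
arbor [([155.0, 284.3], 0.72), ([257.0, 250.2], 0.58)]
plain_plug [([140.9, 291.6], 0.53)]
rack [([169.0, 288.0], 0.65)]
station [([224.1, 269.7], 0.77), ([281.0, 313.0], 0.64), ([190.2, 253.0], 0.58)]
collet_knob []
lens_case [([158.4, 256.1], 0.55)]
wrist {'vertical_fov': 67.48504800483008, 'cx': 255.41696860921405, 'cy': 192.84335251702316, 'eye': array([ 0.29794112, -0.55478917,  0.38594539]), 'attitude': array([ 0.81240991, -0.56280989, -0.08673172,  0.12535065]), 'shot': 3}
arbor []
plain_plug []
rack []
station []
collet_knob []
lens_case []
```

View pics/scene0.png

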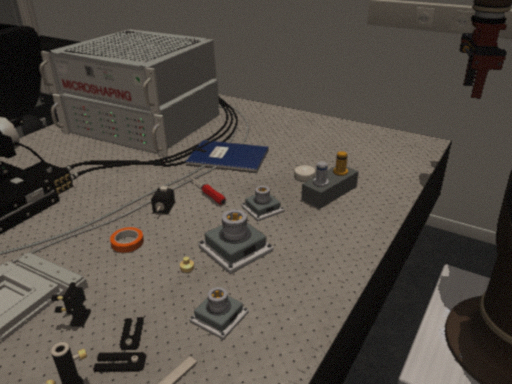

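View pics/side0.png

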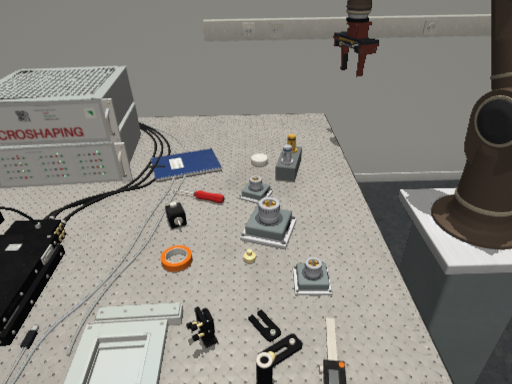

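View pics/wrist0.png

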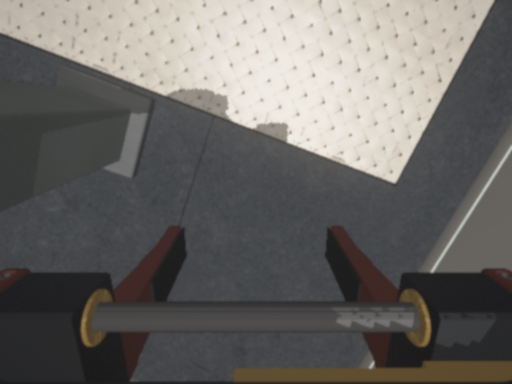

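The scene view shows the block (187,329) with the silver arbor at about (173,321) and the brass plug at (160,341). The largest station is at about (240,235), with smaller look-alikes at (203,262) and (313,219). I'll zoom in to refine these.

```bash
python3 - <<'E'
from h import *
P={}
for n,(r0,r1,c0,c1) in {'scene':(145,275,170,370),'side':(125,255,220,320)}.items():
    p=viewer.grab_frame(n); P[n]=p
    c=cv2.cvtColor(p['color'],cv2.COLOR_RGB2BGR)[r0:r1,c0:c1]
    k=4
    cv2.imwrite(f'pics/{n}1.png',cv2.resize(c,None,fx=k,fy=k,interpolation=cv2.INTER_CUBIC))
    for t in ['arbor','plain_plug','station','rack','arbor_crown','arbor_collar','nose_mouth']:
        for d in models.cut_out(t,p) if t not in('arbor_crown','arbor_collar','nose_mouth') else models.spot_in(t,p):
            z={'arbor':.073,'plain_plug':.073,'station':.05,'rack':.03,'arbor_crown':.1,'arbor_collar':.046,'nose_mouth':.085}[t]
            extra=''
            if 'pixels' in d:
                rr,cc=np.nonzero(d['pixels']); extra=(rr.min(),rr.max(),cc.min(),cc.max(),len(rr))
            print(n,t,np.round(d['point'],1),round(d['score'],2),np.round(atz(p,d['point'],z),4),extra)
E
```

```text
scene arbor [174.2 321.5] 0.6 [ 0.4697 -0.2522  0.073 ] (np.int64(161), np.int64(186), np.int64(314), np.int64(328), 294)
scene arbor [187.5 328.7] 0.53 [ 0.4294 -0.2028  0.073 ] (np.int64(167), np.int64(208), np.int64(301), np.int64(358), 1341)
scene plain_plug [172.2 321.3] 0.71 [ 0.4742 -0.2611  0.073 ] (np.int64(161), np.int64(186), np.int64(314), np.int64(327), 283)
scene plain_plug [160.9 340. ] 0.59 [ 0.4579 -0.3389  0.073 ] (np.int64(151), np.int64(175), np.int64(333), np.int64(347), 274)
scene station [313.8 220.4] 0.87 [0.4336 0.2273 0.05  ] (np.int64(287), np.int64(337), np.int64(191), np.int64(247), 1716)
scene station [204.5 261.4] 0.8 [ 0.5448 -0.0942  0.05  ] (np.int64(186), np.int64(219), np.int64(242), np.int64(283), 856)
scene station [240.6 236.6] 0.66 [0.5197 0.0467 0.05  ] (np.int64(209), np.int64(272), np.int64(199), np.int64(273), 2688)
scene rack [186.1 328.8] 0.75 [ 0.4586 -0.2776  0.03  ] (np.int64(167), np.int64(207), np.int64(302), np.int64(357), 1243)
scene arbor_crown [176.9 320.8] 0.8 [ 0.4471 -0.1945  0.1   ] 
scene arbor_collar [173.  321.6] 0.79 [ 0.
[... 736 characters left out ...]
0.4588 0.2366 0.05  ] (np.int64(257), np.int64(294), np.int64(293), np.int64(331), 1167)
side station [155.9 285.1] 0.29 [ 0.4775 -0.2886  0.05  ] (np.int64(145), np.int64(163), np.int64(281), np.int64(292), 174)
side rack [168.8 287.5] 0.93 [ 0.4738 -0.2413  0.03  ] (np.int64(146), np.int64(180), np.int64(274), np.int64(301), 559)
side arbor_crown [154.1 286.2] 0.76 [ 0.4831 -0.204   0.1   ] 
side arbor_collar [155.3 283.2] 0.47 [ 0.4824 -0.3006  0.046 ] 
side arbor_collar [224.1 269.2] 0.26 [0.5453 0.0518 0.046 ] 
side nose_mouth [210.3 271.6] 0.91 [0.5397 0.0497 0.085 ] 
side nose_mouth [264.5 309.5] 0.78 [0.4768 0.2314 0.085 ] 
side nose_mouth [183.5 257. ] 0.56 [ 0.5709 -0.071   0.085 ]
```

View pics/scene1.png

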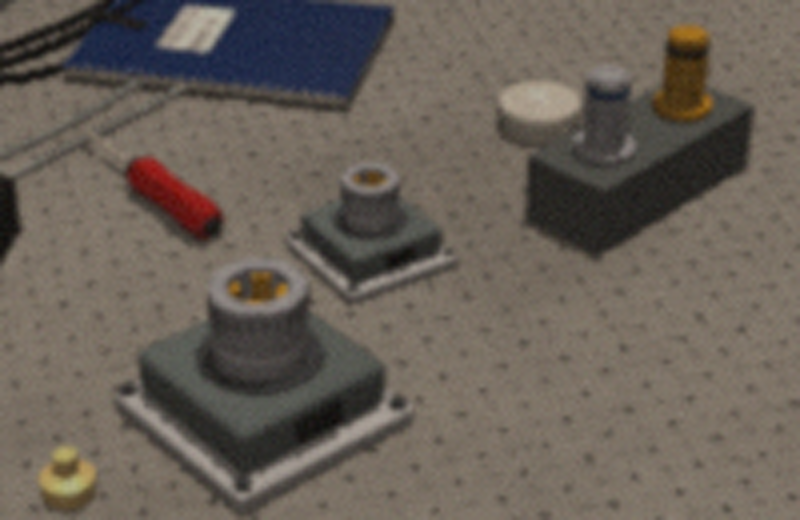

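View pics/side1.png

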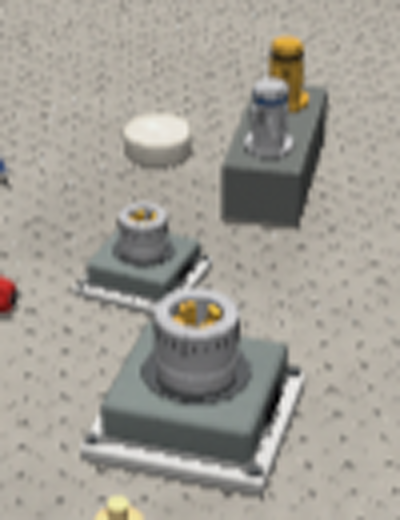

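```bash
cat >> h.py <<'E'
def tri(obs):
    A=[];b=[]
    for p,rc in obs:
        e,d=ray(p,rc); d=d/np.linalg.norm(d); M=np.eye(3)-np.outer(d,d); A.append(M); b.append(M@e)
    A=np.vstack(A); b=np.hstack(b); x=np.linalg.lstsq(A,b,rcond=None)[0]
    return x, np.linalg.norm(A@x-b)
E
python3 - <<'E'
from h import *
a=viewer.grab_frame('scene'); b=viewer.grab_frame('side')
cs=lambda x,y:(145+y/4-.375,170+x/4-.375)
cb=lambda x,y:(125+y/4-.375,220+x/4-.375)
for n,u,v,z in [('crown',(608,75),(269,87),.1),('collar',(604,148),(268,147),.048),('mouth',(260,287),(196,311),.085),('plugcrown',(689,34),(287,45),.1)]:
    x,r=tri([(a,cs(*u)),(b,cb(*v))]); print(n,x.round(4),r.round(4),atz(a,cs(*u),z).round(4),atz(b,cb(*v),z).round(4))
for u in [(528,152),(600,190),(750,105)]: print(atz(a,cs(*u),.046).round(4))
for u in [(222,165),(303,177),(328,92)]: print(atz(b,cb(*u),.046).round(4))
print('nut',atz(a,cs(68,480),.01),'lens',atz(a,cs(540,105),.02))
for u in [(112,400),(245,515),(412,412)]: print('foot',atz(a,cs(*u),.012).round(4))
E
```

```text
crown [ 0.4757 -0.2628  0.0959] 0.0002 [ 0.4727 -0.2557  0.1   ] [ 0.4766 -0.254   0.1   ]
collar [ 0.475  -0.2626  0.045 ] 0.0008 [ 0.4734 -0.2588  0.048 ] [ 0.4756 -0.2559  0.048 ]
mouth [0.5447 0.0136 0.0819] 0.001 [0.5415 0.0185 0.085 ] [0.545  0.0169 0.085 ]
plugcrown [ 0.4544 -0.3379  0.0959] 0.0005 [ 0.4518 -0.3307  0.1   ] [ 0.4555 -0.3281  0.1   ]
[ 0.513  -0.2344  0.046 ]
[ 0.4561 -0.2152  0.046 ]
[ 0.4169 -0.3586  0.046 ]
[ 0.5126 -0.2329  0.046 ]
[ 0.4535 -0.2115  0.046 ]
[ 0.4173 -0.352   0.046 ]
nut [0.59333591 0.12081571 0.01      ] lens [ 0.5531333  -0.33559029  0.02      ]
foot [0.6124 0.0589 0.012 ]
foot [0.5001 0.0996 0.012 ]
foot [ 0.4694 -0.0124  0.012 ]
```

```bash
cat >> h.py <<'E'
def plan(target,jaw=None):
    s=sensors.observe(); q=R.from_quat(s['ee_rot']); M=q.as_matrix()
    d=M.T@(np.array(target)-s['tcp_pos'])
    print('t',round(s['time'],2),'tcp',s['tcp_pos'].round(4),'F',s['ft_force'].round(1),'w',round(s['gripper_width'],4),'q7',s['joint_pos'][6].round(2))
    print('shift mm',(d*1000).round(1))
    y=M[:,1] if jaw is None else np.array([jaw[0],jaw[1],0]); y=y.copy(); y[2]=0; y/=np.linalg.norm(y)
    if y@M[:,1]<0: y=-y
    z=np.array([0,0,-1.]); x=np.cross(y,z)
    rv=(q.inv()*R.from_matrix(np.c_[x,y,z])).as_rotvec(degrees=True); print('turn deg (tool)',rv.round(2)); print('M',M.round(3).tolist())
E
python3 - <<'E'
from h import *
plan([.4745,-.256,.24],(.963,-.27))
E
```

```text
t 1.95 tcp [ 0.2195 -0.5852  0.2416] F [ 0.3  0.2 -0.3] w 0.0878 q7 -0.08
shift mm [ 354.4 -218.7    1.6]
turn deg (tool) [ -0.     0.   -53.78]
M [[0.936, 0.351, -0.0], [0.351, -0.936, 0.0], [-0.0, -0.0, -1.0]]
```

Call:
drive_tool(motion=[[[0.035,-0.022,0],[0,0,0],0.0878],[[0.036,-0.022,0],[0,0,0],0.0878],[[0.036,-0.022,0],[0,0,0],0.0878],[[0.036,-0.022,0],[0,0,0],0.0878],[[0.036,-0.022,0],[0,0,0],0.0878]])

```text
time: 2.58
tcp_pos: [0.3492, -0.4183, 0.2418]
ee_rot: [0.984, 0.178, 0.0, 0.0]
ft_force: [-0.1, -0.3, 0.5]
gripper_width: 0.088
```

Call:
drive_tool(motion=[[[0.035,-0.022,0],[0,0,0],0.0878],[[0.035,-0.022,0],[0,0,0],0.0878],[[0.035,-0.022,0],[0,0,0],0.0878],[[0.035,-0.022,0],[0,0,0],0.0878],[[0.035,-0.022,0],[0,0,0],0.0878]])

```text
time: 3.2
tcp_pos: [0.4744, -0.2539, 0.2419]
ee_rot: [0.984, 0.178, 0.0, 0.0]
ft_force: [0.1, -0.6, 0.0]
gripper_width: 0.0877
```

Call:
drive_tool(motion=[[[0,0,0],[0,0,-10.6],0.0878],[[0,0,0],[0,0,-10.6],0.0878],[[0,0,0],[0,0,-10.6],0.0878],[[0,0,0],[0,0,-10.6],0.0878],[[0,0,0],[0,0,-10.6],0.0878]])

```text
time: 3.82
tcp_pos: [0.4737, -0.2549, 0.2417]
ee_rot: [0.799, 0.601, 0.0, 0.0]
ft_force: [0.2, -0.5, 0.3]
gripper_width: 0.0878
```

```bash
python3 - <<'E'
from h import *
plan([.4745,-.256,.24],(.963,-.27))
p=viewer.grab_frame('wrist'); save(p,'w1'); print(p['eye'])
for t in ['arbor','plain_plug','arbor_crown']:
    print(t,[(np.round(d['point'],1).tolist(),round(d['score'],2),atz(p,d['point'],.1).round(4)) for d in models.spot_in(t,p)])
print(proj(p,[.4745,-.256,.1]))
E
```

```text
t 3.83 tcp [ 0.4737 -0.2549  0.2417] F [ 0.2 -0.5  0.3] w 0.0878 q7 0.02
shift mm [-0.8  1.1  1.7]
turn deg (tool) [ 0.01  0.01 -0.43]
M [[0.277, 0.961, 0.0], [0.961, -0.277, -0.0], [-0.0, 0.0, -1.0]]
[ 0.49741623 -0.17388954  0.38599428]
arbor [([179.7, 257.1], 0.56, array([ 0.4779, -0.2475,  0.1   ]))]
plain_plug [([198.1, 256.4], 0.72, array([ 0.4717, -0.2665,  0.1   ])), ([240.7, 254.6], 0.67, array([ 0.4561, -0.3135,  0.1   ]))]
arbor_crown [([180.9, 257.1], 0.61, array([ 0.4776, -0.2488,  0.1   ]))]
[np.float64(188.1558982514469), np.float64(256.18870860504313)]
```

View pics/w1.png

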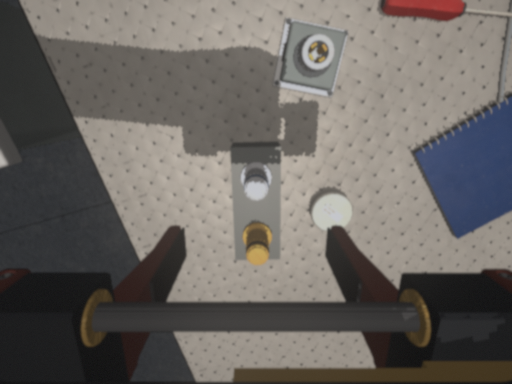

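The wrist view shows the arbor crown at about (189,257) and the plug at (240,257). The predicted crown was (188,256), so they agree. I'll refine this on a crop.

```bash
python3 - <<'E'
from h import *
c=cv2.imread('pics/w1.png')[140:270,215:345]
cv2.imwrite('pics/w1c.png',cv2.resize(c,None,fx=4.6,fy=4.6,interpolation=cv2.INTER_CUBIC))
E
```

```text
(no output)
```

View pics/w1c.png

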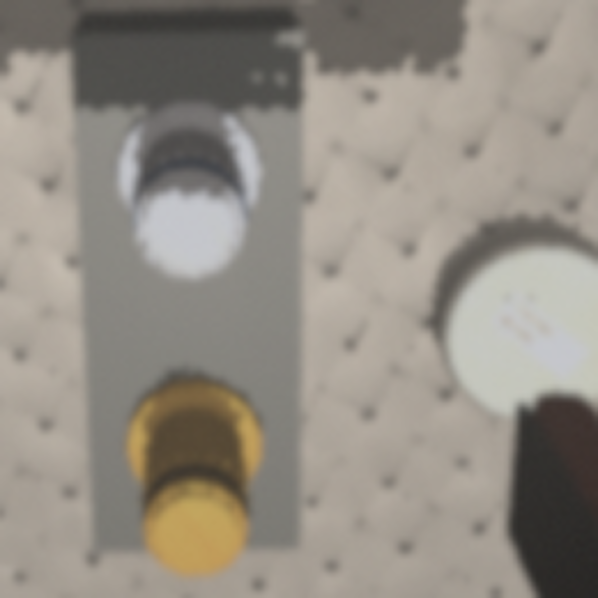

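Call:
drive_tool(motion=[[[-0.001,0.001,0.035],[0,0,-0.4],0.0878],[[0,0,0.035],[0,0,0],0.0878],[[0,0,0.035],[0,0,0],0.0878],[[0,0,0.035],[0,0,0],0.0878],[[0,0,0.0235],[0,0,0],0.0878]])

```text
time: 4.65
tcp_pos: [0.4738, -0.256, 0.0766]
ee_rot: [0.8, 0.6, -0.0, -0.001]
ft_force: [0.1, 0.8, 0.6]
gripper_width: 0.0879
```

Call:
drive_tool(motion=[[[0,0,0],[0,0,0],0.06],[[0,0,0],[0,0,0],0.04]])

```text
time: 4.9
tcp_pos: [0.4749, -0.2563, 0.079]
ee_rot: [0.799, 0.601, 0.0, 0.0]
ft_force: [0.4, 1.2, 0.6]
gripper_width: 0.0711
```

```bash
python3 - <<'E'
from h import *
plan([.4745,-.256,.078],(.963,-.27))
p=viewer.grab_frame('wrist'); save(p,'w2')
E
```

```text
t 4.9 tcp [ 0.4749 -0.2563  0.079 ] F [0.4 1.2 0.6] w 0.0711 q7 -0.08
shift mm [ 0.2 -0.5  1. ]
turn deg (tool) [ 0.06  0.02 -0.47]
M [[0.278, 0.961, 0.001], [0.961, -0.278, -0.001], [-0.0, 0.001, -1.0]]
```

View pics/w2.png

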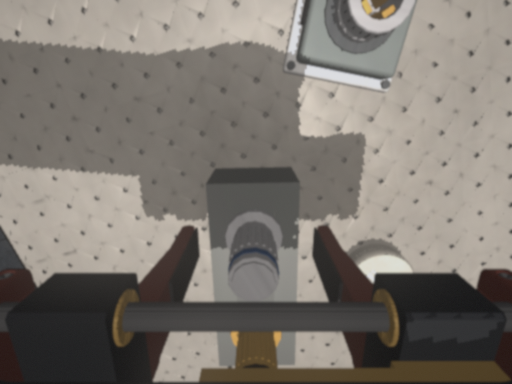

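The arbor's crown is at (280,254), midway between the jaws. I'll close the gripper.

Call:
drive_tool(motion=[[[0,0,0],[0,0,0],0.02],[[0,0,0],[0,0,0],0.02],[[0,0,0],[0,0,0],0.02],[[0,0,0],[0,0,0],0.02],[[0,0,0],[0,0,0],0.02]], newtons=20)

```text
time: 5.58
tcp_pos: [0.4742, -0.2562, 0.0782]
ee_rot: [0.799, 0.601, -0.0, -0.0]
ft_force: [-1.1, 0.6, 2.4]
gripper_width: 0.0257
```

Call:
drive_tool(motion=[[[0,0,0],[0,0,0],0.02],[[0,0,0],[0,0,0],0.02]], newtons=45)

```text
time: 5.82
tcp_pos: [0.4742, -0.2562, 0.0782]
ee_rot: [0.799, 0.601, -0.0, -0.0]
ft_force: [-1.3, -0.5, 3.6]
gripper_width: 0.0252
```

Call:
drive_tool(motion=[[[0,0,-0.01],[0,0,0],0.02],[[0,0,-0.03],[0,0,0],0.02],[[0,0,-0.035],[0,0,0],0.02],[[0,0,-0.035],[0,0,0],0.02],[[0,0,-0.015],[0,0,0],0.02]])

```text
time: 6.45
tcp_pos: [0.475, -0.2564, 0.2052]
ee_rot: [0.799, 0.602, 0.001, 0.001]
ft_force: [0.6, 0.1, -3.7]
gripper_width: 0.0257
```

```bash
python3 - <<'E'
from h import *
plan([.543,.0175,.20])
for n in ['scene','side']:
    p=viewer.grab_frame(n); save(p,n+'2')
a=cv2.imread('pics/scene2.png')[100:230,250:370]; b=cv2.imread('pics/side2.png')[80:210,230:350]
cv2.imwrite('pics/lift.png',cv2.resize(np.hstack([a,b]),None,fx=3.3,fy=3.3,interpolation=cv2.INTER_CUBIC))
E
```

```text
t 6.45 tcp [ 0.475  -0.2564  0.2052] F [ 0.6  0.1 -3.7] w 0.0257 q7 -0.0
shift mm [282.  -10.4   5. ]
turn deg (tool) [ 0.16  0.03 -0.  ]
M [[0.276, 0.961, 0.003], [0.961, -0.276, -0.001], [-0.001, 0.003, -1.0]]
```

View pics/lift.png

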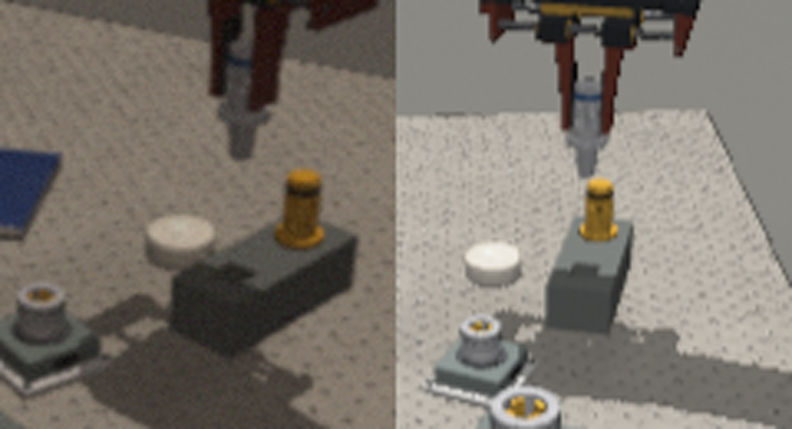

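The arbor is lifted clear and hanging upright, and the plug is still in the block. I'll move toward the station and measure the nose with the wrist camera.

Call:
drive_tool(motion=[[[0.04,-0.002,0],[0,0,0],0.02],[[0.04,-0.002,0],[0,0,0],0.02],[[0.04,-0.002,0],[0,0,0],0.02],[[0.04,-0.002,0],[0,0,0],0.02],[[0.04,-0.002,0],[0,0,0],0.02]])

```text
time: 7.18
tcp_pos: [0.5193, -0.0599, 0.2014]
ee_rot: [0.799, 0.602, -0.001, -0.001]
ft_force: [0.5, -0.8, -2.4]
gripper_width: 0.0251
```

```bash
python3 - <<'E'
from h import *
plan([.543,.0175,.20])
p=viewer.grab_frame('wrist'); save(p,'w3')
pr=proj(p,[.543,.0175,.085]); print(pr, p['eye'])
for t in ['nose_mouth']:
    print(t,[(np.round(d['point'],1).tolist(),round(d['score'],2),atz(p,d['point'],.085).round(4)) for d in models.spot_in(t,p)])
r,c=int(pr[0]),int(pr[1]); r0=max(r-65,0);c0=max(c-65,0); print(r0,c0)
cv2.imwrite('pics/w3c.png',cv2.resize(cv2.imread('pics/w3.png')[r0:r0+130,c0:c0+130],None,fx=4.5,fy=4.5,interpolation=cv2.INTER_CUBIC))
E
```

```text
t 7.17 tcp [ 0.5193 -0.0599  0.2014] F [ 0.5 -0.8 -2.4] w 0.0251 q7 -0.41
shift mm [81.   1.4  1.3]
turn deg (tool) [-0.15  0.02  0.  ]
M [[0.276, 0.961, -0.003], [0.961, -0.276, 0.0], [-0.0, -0.003, -1.0]]
[np.float64(106.22419802856912), np.float64(257.0615688394486)] [0.54334453 0.02105973 0.34562245]
nose_mouth [([237.8, 322.3], 0.67, array([ 0.5711, -0.1216,  0.085 ])), ([102.7, 254.9], 0.65, array([0.542 , 0.0208, 0.085 ]))]
41 192
```

View pics/w3c.png

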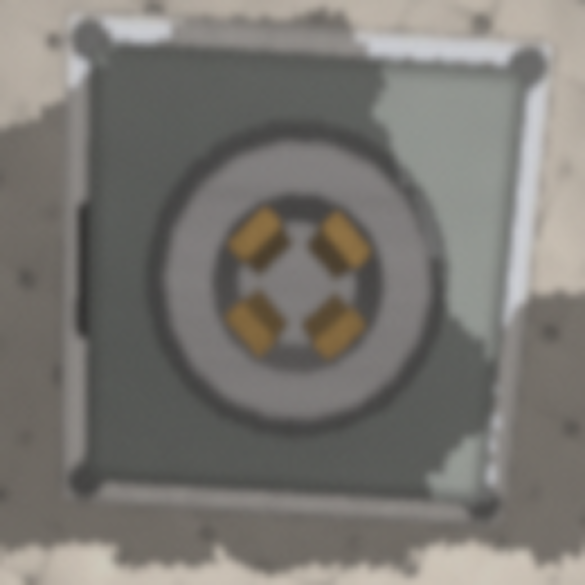

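View pics/w3.png

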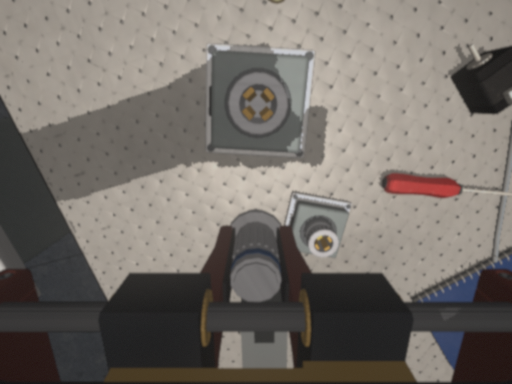

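The nose ring is centred at about (103.3,258.6) and the held crown at about (281,255). I'll compare these with the prediction from the TCP.

```bash
python3 - <<'E'
from h import *
p=viewer.grab_frame('wrist'); s=sensors.observe(); plan([.5445,.0190,.2])
print('mouth',atz(p,(41+281/4.5-.39,192+300/4.5-.39),.085))
t=s['tcp_pos']; print('pred crown px',proj(p,t+[0,0,.022]), 'pred collar', proj(p,t-[0,0,.026]))
g=cv2.imread('pics/w3.png')[200:310,200:310]
cv2.imwrite('pics/w3d.png',cv2.resize(g,None,fx=5,fy=5,interpolation=cv2.INTER_CUBIC))
a=viewer.grab_frame('scene'); b=viewer.grab_frame('side');save(a,'s3');save(b,'d3')
A=cv2.imread('pics/s3.png')[150:250,190:290];B=cv2.imread('pics/d3.png')[130:230,215:315]
cv2.imwrite('pics/l3.png',cv2.resize(np.hstack([A,B]),None,fx=4,fy=4,interpolation=cv2.INTER_CUBIC))
for q in(a,b): print([np.round(proj(q,t+[0,0,h]),1) for h in (.022,-.026,-.064)])
E
```

```text
t 7.33 tcp [ 0.5195 -0.0585  0.2016] F [-0.6 -0.8 -3.4] w 0.0254 q7 -0.41
shift mm [81.4  3.   1.6]
turn deg (tool) [-0.14 -0.04 -0.  ]
M [[0.272, 0.962, -0.002], [0.962, -0.272, 0.001], [0.001, -0.002, -1.0]]
mouth [0.54504812 0.02443365 0.085     ]
pred crown px [np.float64(285.94519494731765), np.float64(255.20548524268986)] pred collar [np.float64(241.52245111562596), np.float64(255.45244977424767)]
[array([142.9, 262.6]), array([164.3, 262.7]), array([180.5, 262.8])]
[array([136.1, 277.9]), array([154.2, 277.5]), array([167.7, 277.3])]
```

View pics/w3d.png

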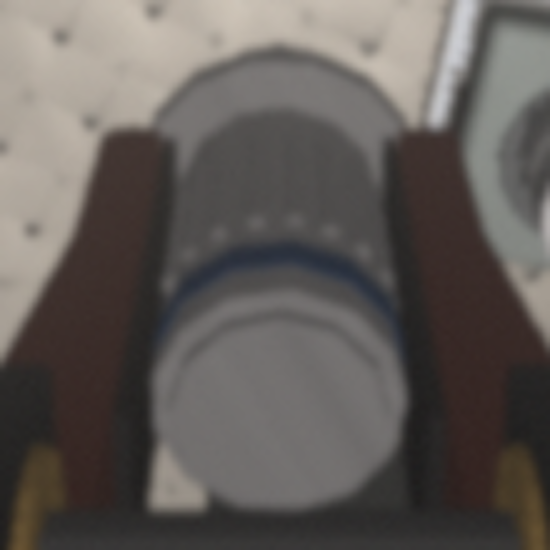

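View pics/l3.png

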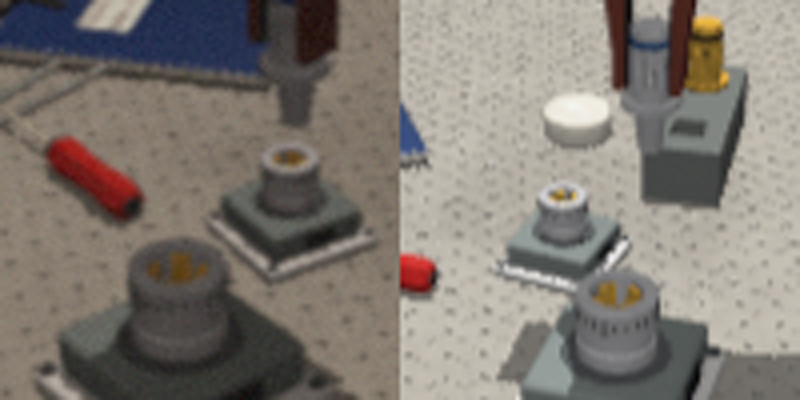

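```bash
python3 - <<'E'
from h import *
for i in range(2):
    s=sensors.observe(); p=viewer.grab_frame('wrist'); print(s['tcp_pos'].round(4),p['eye'].round(4),R.from_matrix(rot(p)).as_rotvec(True).round(2), (R.from_quat(s['ee_rot']).as_matrix().T@(p['eye']-s['tcp_pos'])).round(4))
save(p,'w4')
c=cv2.imread('pics/w4.png'); k=4.4
o=np.hstack([c[50:170,200:320][:115],c[210:325,200:320]]); 
cv2.imwrite('pics/w4c.png',cv2.resize(o,None,fx=3.3,fy=3.3,interpolation=cv2.INTER_CUBIC))
print(p['eye'].tolist(),p['attitude'].tolist(),p['cx'],p['cy'],p['vertical_fov'])
E
```

```text
[ 0.5192 -0.0616  0.2018] [0.5432 0.0194 0.346 ] [161.   -22.61  -3.71] [ 0.0844  0.0004 -0.1443]
[ 0.5193 -0.0622  0.202 ] [0.5433 0.0188 0.3462] [160.98 -22.71  -3.7 ] [ 0.0844  0.0004 -0.1443]
[0.5433364447137339, 0.01884725708251068, 0.34623346518068454] [0.9785692156054938, -0.13807640007563854, -0.02247221356618286, 0.15110326809449473] 255.41696860921405 192.84335251702316 67.48504800483008
```

View pics/w4c.png

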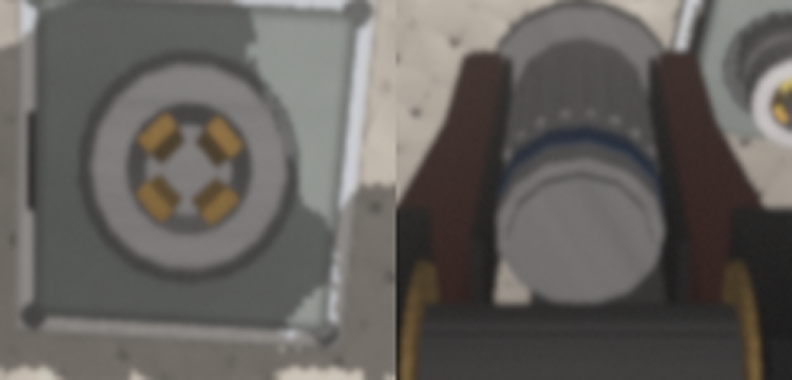

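Call:
drive_tool(motion=[[[0,0,0],[0,0,0],0.02],[[0,0,0],[0,0,0],0.02],[[0,0,0],[0,0,0],0.02],[[0,0,0],[0,0,0],0.02]])

```text
time: 8.02
tcp_pos: [0.52, -0.0613, 0.2032]
ee_rot: [0.799, 0.601, 0.0, 0.0]
ft_force: [0.1, 0.3, -2.4]
gripper_width: 0.0254
```

```bash
python3 - <<'E'
from h import *
for i in range(6):
    s=sensors.observe(); p=viewer.grab_frame('wrist'); print(s['time'],s['tcp_pos'].round(4),s['joint_pos'].round(4),s['ft_force'].round(1))
save(p,'w5'); a=[p['eye'].tolist(),p['attitude'].tolist(),s['tcp_pos'].tolist()]
import json; json.dump(a,open('w5.json','w'))
c=cv2.imread('pics/w5.png')
cv2.imwrite('pics/w5c.png',cv2.resize(c[50:165,200:320],None,fx=5,fy=5,interpolation=cv2.INTER_CUBIC))
E
```

```text
8.025 [ 0.52   -0.0613  0.2032] [ 0.3936  0.3161 -0.452   1.8637  0.1624  0.9977 -0.4075] [ 0.1  0.3 -2.4]
8.075 [ 0.52   -0.0612  0.2032] [ 0.3934  0.3161 -0.452   1.8637  0.1624  0.9977 -0.4075] [ 0.6  0.4 -2.7]
8.125 [ 0.52   -0.0612  0.2032] [ 0.3934  0.3161 -0.452   1.8637  0.1624  0.9977 -0.4075] [-0.6 -0.1 -3.7]
8.175 [ 0.52   -0.0612  0.2032] [ 0.3934  0.3161 -0.452   1.8637  0.1623  0.9977 -0.4075] [-0.5 -0.1 -3.6]
8.225 [ 0.52   -0.0612  0.2032] [ 0.3933  0.3162 -0.452   1.8637  0.1624  0.9978 -0.4075] [-0.1 -0.4 -3.5]
8.275 [ 0.52   -0.0611  0.2032] [ 0.3933  0.3162 -0.452   1.8636  0.1624  0.9977 -0.4076] [-0.3 -0.8 -2.7]
```

View pics/w5c.png

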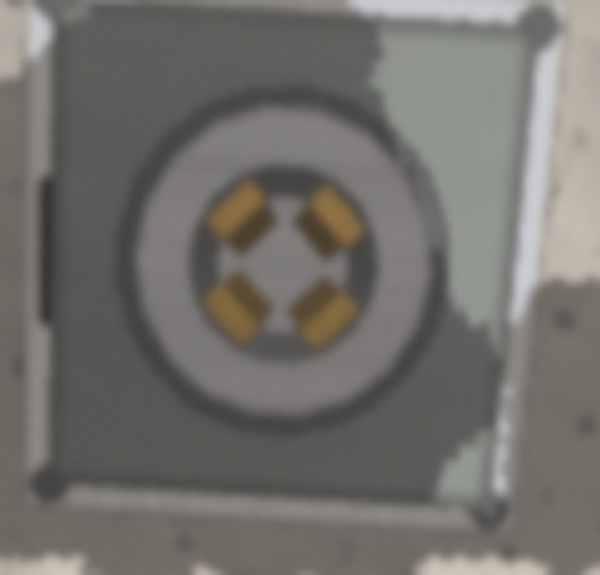

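```bash
python3 - <<'E'
from h import *
import json
p=viewer.grab_frame('wrist'); s=sensors.observe(); t=s['tcp_pos']
m=atz(p,(101.6,256.2),.085); print('mouth',m)
M=R.from_quat(s['ee_rot']).as_matrix()
print('crown meas',atz(p,(282,255.8),t[2]+.022), 'tcp',t, 'tool offs',M.T@(atz(p,(282,255.8),t[2]+.022)-t-[0,0,.022]))
plan(list(m[:2])+[.2])
a=viewer.grab_frame('scene'); b=viewer.grab_frame('side');save(a,'s5');save(b,'d5')
A=cv2.imread('pics/s5.png')[130:230,210:310];B=cv2.imread('pics/d5.png')[120:220,225:325]
cv2.imwrite('pics/l5.png',cv2.resize(np.hstack([A,B]),None,fx=4,fy=4,interpolation=cv2.INTER_CUBIC))
for n,q,o in(('s',a,(130,210)),('d',b,(120,225))): print(n,[((np.array(proj(q,t+[0,0,h]))-o+.375)*4).round(0)[::-1] for h in (.022,-.026,-.064)], 'mouth',((np.array(proj(q,m))-o+.375)*4).round(0)[::-1])
E
```

```text
mouth [0.54433962 0.02012526 0.085     ]
crown meas [ 0.52039983 -0.06168086  0.22516034] tcp [ 0.52001412 -0.06116131  0.20316034] tool offs [-3.92724667e-04  5.14266676e-04  2.93386895e-08]
t 8.38 tcp [ 0.52   -0.0612  0.2032] F [-0.1  0.  -2.4] w 0.0254 q7 -0.41
shift mm [84.8  0.9  3.2]
turn deg (tool) [ 0. -0.  0.]
M [[0.276, 0.961, 0.0], [0.961, -0.276, -0.0], [0.0, 0.0, -1.0]]
s [array([214.,  48.]), array([214., 134.]), array([215., 198.])] mouth [ 94. 347.]
d [array([212.,  62.]), array([211., 134.]), array([210., 188.])] mouth [177. 334.]
```

View pics/l5.png

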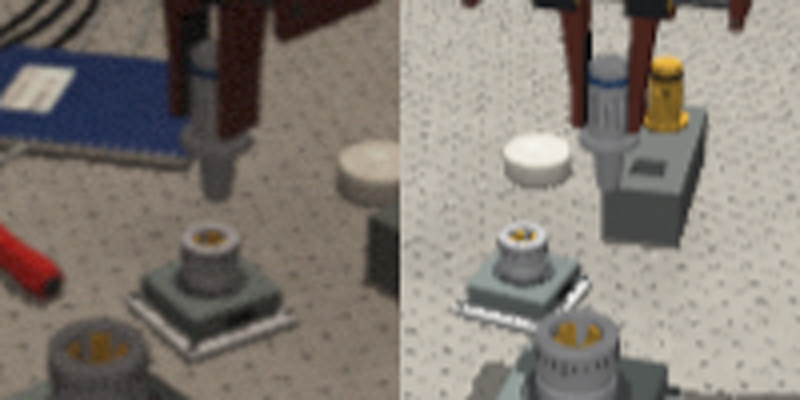

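Call:
drive_tool(motion=[[[0.025,0,0],[0,0,0],0.02],[[0.025,0.0005,0],[0,0,0],0.02],[[0.02,0,0],[0,0,0],0.02],[[0.01,0,0],[0,0,0],0.02],[[0.0045,0,0],[0,0,0],0.02]])

```text
time: 9.1
tcp_pos: [0.5438, 0.0201, 0.203]
ee_rot: [0.799, 0.602, -0.0, 0.0]
ft_force: [-1.1, -0.5, -3.2]
gripper_width: 0.025
```

Call:
drive_tool(motion=[[[0,0,0.015],[0,0,0],0.02],[[0,0,0.014],[0,0,0],0.02],[[0,0,0.008],[0,0,0],0.02],[[0,0,0],[0,0,0],0.02],[[0,0,0],[0,0,0],0.02]])

```text
time: 9.72
tcp_pos: [0.544, 0.0199, 0.1663]
ee_rot: [0.799, 0.601, 0.0, 0.0]
ft_force: [-0.5, -0.2, -2.7]
gripper_width: 0.0254
```

Call:
drive_tool(motion=[[[0,0,0],[0,0,0],0.02],[[0,0,0],[0,0,0],0.02],[[0,0,0],[0,0,0],0.02]])

```text
time: 10.1
tcp_pos: [0.5439, 0.0199, 0.1663]
ee_rot: [0.799, 0.602, 0.0, 0.0]
ft_force: [0.4, 0.1, -3.2]
gripper_width: 0.0255
```

```bash
python3 - <<'E'
from h import *
plan([.5438,.02,.152]); s=sensors.observe(); t=s['tcp_pos']
a=viewer.grab_frame('scene'); b=viewer.grab_frame('side');save(a,'s6');save(b,'d6')
A=cv2.imread('pics/s6.png')[165:265,185:285];B=cv2.imread('pics/d6.png')[150:250,220:320]
cv2.imwrite('pics/l6.png',cv2.resize(np.hstack([A,B]),None,fx=4,fy=4,interpolation=cv2.INTER_CUBIC))
for n,q,o in(('s',a,(165,185)),('d',b,(150,220))): print(n,[((np.array(proj(q,t+[0,0,h]))-o+.375)*4).round(0)[::-1] for h in (.022,-.026,-.064)])
E
```

```text
t 10.1 tcp [0.5439 0.0199 0.1663] F [ 0.4  0.1 -3.2] w 0.0255 q7 -0.6
shift mm [ 0.1 -0.1 14.3]
turn deg (tool) [ 0.02 -0.    0.  ]
M [[0.276, 0.961, 0.0], [0.961, -0.276, -0.0], [0.0, 0.0, -1.0]]
s [array([186.,  30.]), array([190., 115.]), array([193., 179.])]
d [array([199.,  63.]), array([198., 135.]), array([198., 190.])]
```

View pics/l6.png

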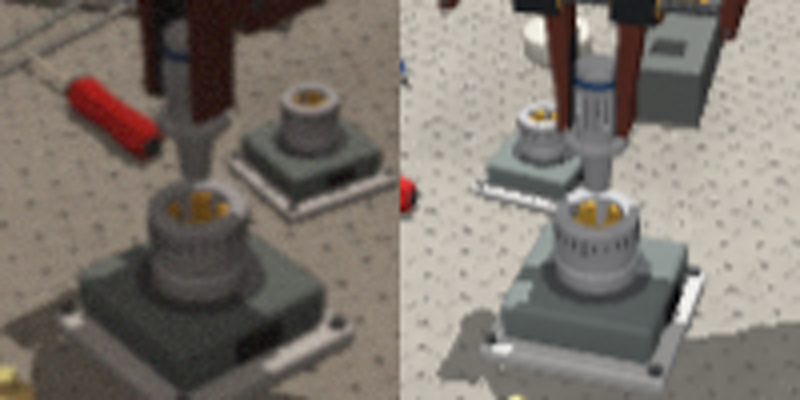

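Call:
drive_tool(motion=[[[-0.001,0,0.006],[0,0,0],0.02],[[0,0,0.006],[0,0,0],0.02],[[0,0,0.006],[0,0,0],0.02],[[0,0,0],[0,0,0],0.02]])

```text
time: 10.7
tcp_pos: [0.5431, 0.0189, 0.1474]
ee_rot: [0.799, 0.602, -0.001, -0.0]
ft_force: [-0.3, -0.2, -3.7]
gripper_width: 0.0254
```

Call:
drive_tool(motion=[[[0,0,0.005],[0,0,0],0.02],[[0,0,0.005],[0,0,0],0.02],[[0,0,0],[0,0,0],0.02]])

```text
time: 11.08
tcp_pos: [0.5432, 0.0189, 0.1377]
ee_rot: [0.799, 0.602, -0.0, -0.0]
ft_force: [0.4, -0.2, -3.5]
gripper_width: 0.0255
```

```bash
python3 - <<'E'
from h import *
plan([.5438,.02,.152]); s=sensors.observe(); t=s['tcp_pos']; print(s['moment'].round(3))
a=viewer.grab_frame('scene'); b=viewer.grab_frame('side');save(a,'s7');save(b,'d7')
A=cv2.imread('pics/s7.png')[165:265,185:285];B=cv2.imread('pics/d7.png')[150:250,220:320]
cv2.imwrite('pics/l7.png',cv2.resize(np.hstack([A,B]),None,fx=4,fy=4,interpolation=cv2.INTER_CUBIC))
E
```

```text
t 11.07 tcp [0.5432 0.0189 0.1377] F [ 0.4 -0.2 -3.5] w 0.0255 q7 -0.62
shift mm [  1.2   0.2 -14.3]
turn deg (tool) [-0.04  0.02  0.  ]
M [[0.276, 0.961, -0.001], [0.961, -0.276, -0.0], [-0.0, -0.001, -1.0]]
[-0.018 -0.049 -0.019]
```

View pics/l7.png

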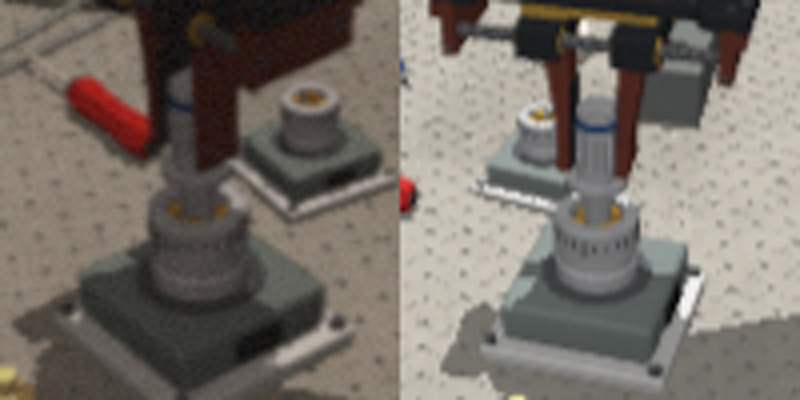

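The shank is inside the mouth and no lateral force shows.

Call:
drive_tool(motion=[[[0,0,0.003],[0,0,0],0.02],[[0,0,0.003],[0,0,0],0.02],[[0,0,0.002],[0,0,0],0.02],[[0,0,0],[0,0,0],0.02]])

```text
time: 11.68
tcp_pos: [0.5436, 0.019, 0.13]
ee_rot: [0.799, 0.602, -0.0, -0.0]
ft_force: [0.9, -0.5, -4.0]
gripper_width: 0.0254
```

Call:
drive_tool(motion=[[[0,0,0.002],[0,0,0],0.02],[[0,0,0.002],[0,0,0],0.02],[[0,0,0],[0,0,0],0.02]])

```text
time: 12.05
tcp_pos: [0.5437, 0.0192, 0.1261]
ee_rot: [0.799, 0.602, 0.0, 0.0]
ft_force: [1.4, 0.2, -3.3]
gripper_width: 0.0253
```

Call:
drive_tool(motion=[[[0,0.0005,0.002],[0,0,0],0.02],[[0,0,0.001],[0,0,0],0.02],[[0,0,0.001],[0,0,0],0.02],[[0,0,0],[0,0,0],0.02]])

```text
time: 12.55
tcp_pos: [0.5441, 0.0193, 0.1223]
ee_rot: [0.799, 0.602, 0.0, -0.0]
ft_force: [-0.5, 3.3, 0.2]
gripper_width: 0.0255
```

Call:
drive_tool(motion=[[[0.0007,0,0],[0,0,0],0.03],[[0,0,0],[0,0,0],0.04],[[0,0,0],[0,0,0],0.05],[[0,0,0],[0,0,0],0.05]])

```text
time: 13.05
tcp_pos: [0.5443, 0.0192, 0.1222]
ee_rot: [0.799, 0.601, -0.0, 0.0]
ft_force: [-0.6, 0.1, -0.0]
gripper_width: 0.0494
```

```bash
python3 - <<'E'
from h import *
plan([.5438,.02,.12]); s=sensors.observe(); t=s['tcp_pos']
a=viewer.grab_frame('scene'); b=viewer.grab_frame('side');save(a,'s8');save(b,'d8')
w=viewer.grab_frame('wrist'); save(w,'w8')
A=cv2.imread('pics/s8.png')[165:265,185:285];B=cv2.imread('pics/d8.png')[150:250,220:320]; C=cv2.imread('pics/w8.png')[200:300,205:305]
cv2.imwrite('pics/l8.png',cv2.resize(np.hstack([A,B,C]),None,fx=2.65,fy=2.65,interpolation=cv2.INTER_CUBIC))
print(proj(w,[*t[:2],.085+.004+.054]))
E
```

```text
t 13.05 tcp [0.5443 0.0192 0.1222] F [-0.6  0.1 -0. ] w 0.0494 q7 -0.63
shift mm [ 0.6 -0.7  2.2]
turn deg (tool) [ 0.01  0.01 -0.  ]
M [[0.277, 0.961, 0.0], [0.961, -0.277, -0.0], [-0.0, 0.0, -1.0]]
[np.float64(280.0922766070677), np.float64(254.89518583492938)]
```

View pics/l8.png

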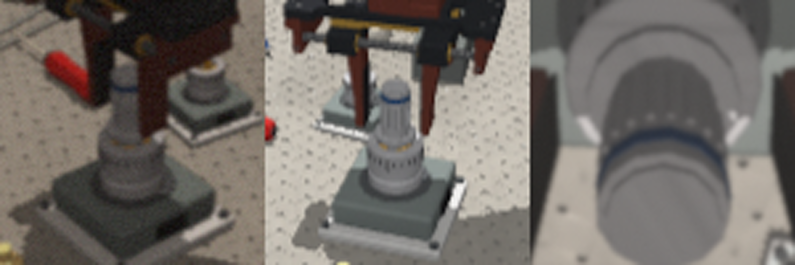

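View pics/w8.png

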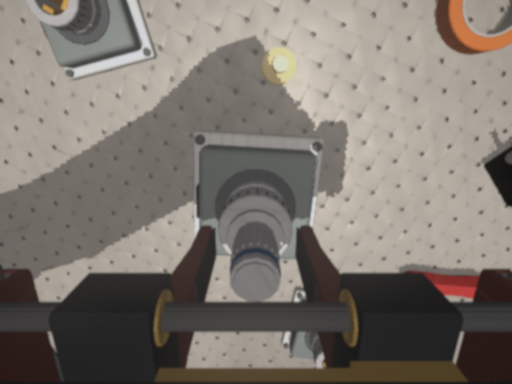

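The arbor stands upright in the socket with its crown at (281,256), within 0.5 mm of the TCP axis. I'll go up, close the fingers and press on the crown.

Call:
drive_tool(motion=[[[0,0,-0.015],[0,0,0],0.05],[[0,0,-0.02],[0,0,0],0.05],[[0,0,-0.015],[0,0,0],0.05],[[0,0,0],[0,0,0],0.02],[[0,0,0],[0,0,0],0.0]], newtons=20)

```text
time: 13.82
tcp_pos: [0.544, 0.0193, 0.1719]
ee_rot: [0.799, 0.601, -0.0, -0.0]
ft_force: [0.3, 0.1, 0.4]
gripper_width: 0.0333
```

Call:
drive_tool(motion=[[[0,0,0],[0,0,0],0.0],[[0,0,0],[0,0,0],0.0],[[0,0,0],[0,0,0],0.0],[[0,0,0],[0,0,0],0.0]])

```text
time: 14.32
tcp_pos: [0.5442, 0.0195, 0.172]
ee_rot: [0.799, 0.602, -0.0, -0.0]
ft_force: [0.2, -0.2, -0.4]
gripper_width: 0.0005
```

```bash
python3 - <<'E'
from h import *
plan([.5442,.0195,.163]); s=sensors.observe(); t=s['tcp_pos']
a=viewer.grab_frame('scene'); b=viewer.grab_frame('side');save(a,'s9');save(b,'d9')
w=viewer.grab_frame('wrist'); save(w,'w9')
A=cv2.imread('pics/s9.png')[165:265,185:285];B=cv2.imread('pics/d9.png')[150:250,220:320]; C=cv2.imread('pics/w9.png')[200:300,205:305]
cv2.imwrite('pics/l9.png',cv2.resize(np.hstack([A,B,C]),None,fx=2.65,fy=2.65,interpolation=cv2.INTER_CUBIC))
for z in(.13,.139,.143): print(z,proj(a,[*t[:2],z]),proj(b,[*t[:2],z]))
E
```

```text
t 14.32 tcp [0.5442 0.0195 0.172 ] F [ 0.2 -0.2 -0.4] w 0.0005 q7 -0.6
shift mm [0. 0. 9.]
turn deg (tool) [-0.01  0.    0.  ]
M [[0.276, 0.961, -0.0], [0.961, -0.276, 0.0], [-0.0, -0.0, -1.0]]
0.13 [np.float64(197.55878800678906), np.float64(232.41615353483212)] [np.float64(187.1685541689495), np.float64(269.0789888672107)]
0.139 [np.float64(193.70993852784395), np.float64(232.23918841460073)] [np.float64(183.8980312679621), np.float64(269.0898806425871)]
0.143 [np.float64(191.98691055946583), np.float64(232.15996581749633)] [np.float64(182.43251713995835), np.float64(269.0947612232087)]
```

View pics/l9.png

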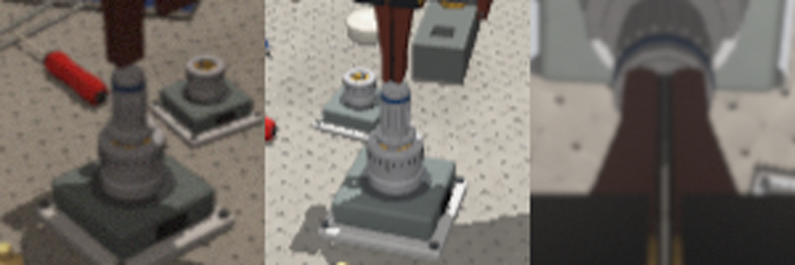

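Call:
drive_tool(motion=[[[0,0,0.004],[0,0,0],0],[[0,0,0.002],[0,0,0],0],[[0,0,0.001],[0,0,0],0],[[0,0,0],[0,0,0],0],[[0,0,0],[0,0,0],0]])

```text
time: 15.1
tcp_pos: [0.5443, 0.0195, 0.1652]
ee_rot: [0.799, 0.602, 0.0, 0.0]
ft_force: [-0.7, -0.6, -0.3]
gripper_width: 0.0004
```

Call:
drive_tool(motion=[[[0,0,0.0005],[0,0,0],0],[[0,0,0.0005],[0,0,0],0],[[0,0,0],[0,0,0],0]])

```text
time: 15.48
tcp_pos: [0.5442, 0.0195, 0.1641]
ee_rot: [0.799, 0.602, -0.0, -0.0]
ft_force: [-0.5, -0.5, -0.3]
gripper_width: 0.0007
```

Call:
drive_tool(motion=[[[0,0,0.0005],[0,0,0],0],[[0,0,0.0005],[0,0,0],0],[[0,0,0],[0,0,0],0]])

```text
time: 15.85
tcp_pos: [0.5443, 0.0195, 0.1632]
ee_rot: [0.799, 0.602, 0.0, 0.0]
ft_force: [0.8, -0.2, 0.6]
gripper_width: 0.0005
```

Call:
drive_tool(motion=[[[0,0,0.0005],[0,0,0],0],[[0,0,0.0005],[0,0,0],0],[[0,0,0],[0,0,0],0]])

```text
time: 16.23
tcp_pos: [0.5444, 0.0195, 0.1624]
ee_rot: [0.799, 0.602, 0.0, 0.0]
ft_force: [0.1, -0.1, 3.7]
gripper_width: 0.0005
```

Call:
drive_tool(motion=[[[0,0,0.0005],[0,0,0],0],[[0,0,0],[0,0,0],0]])

```text
time: 16.48
tcp_pos: [0.5444, 0.0195, 0.1619]
ee_rot: [0.799, 0.602, 0.0, 0.0]
ft_force: [0.1, -0.8, 5.2]
gripper_width: 0.0002
```

Call:
drive_tool(motion=[[[0,0,0.0005],[0,0,0],0],[[0,0,0],[0,0,0],0]])

```text
time: 16.73
tcp_pos: [0.5445, 0.0195, 0.1614]
ee_rot: [0.799, 0.602, 0.0, 0.0]
ft_force: [-0.5, 0.5, 5.6]
gripper_width: 0.0005
```

Call:
drive_tool(motion=[[[0,0,0.0005],[0,0,0],0],[[0,0,0],[0,0,0],0]])

```text
time: 16.98
tcp_pos: [0.5446, 0.0195, 0.1611]
ee_rot: [0.799, 0.601, 0.0, 0.0]
ft_force: [-0.6, 0.1, 5.9]
gripper_width: 0.0008
```

Call:
drive_tool(motion=[[[0,0,0.0005],[0,0,0],0],[[0,0,0],[0,0,0],0]])

```text
time: 17.23
tcp_pos: [0.5447, 0.0196, 0.1608]
ee_rot: [0.799, 0.602, 0.0, 0.0]
ft_force: [-1.0, -0.1, 8.4]
gripper_width: 0.0003
```

Call:
drive_tool(motion=[[[0,0,0.0005],[0,0,0],0],[[0,0,0],[0,0,0],0]])

```text
time: 17.48
tcp_pos: [0.5448, 0.0196, 0.1604]
ee_rot: [0.799, 0.602, 0.001, 0.0]
ft_force: [-0.4, -0.2, 8.5]
gripper_width: 0.0002
```

Call:
drive_tool(motion=[[[0,0,0.0005],[0,0,0],0],[[0,0,0],[0,0,0],0]])

```text
time: 17.73
tcp_pos: [0.545, 0.0196, 0.1601]
ee_rot: [0.799, 0.602, 0.001, 0.001]
ft_force: [-0.4, -0.4, 9.6]
gripper_width: 0.0008
```

Call:
drive_tool(motion=[[[0,0,0.0005],[0,0,0],0],[[0,0,0],[0,0,0],0],[[0,0,0.0005],[0,0,0],0],[[0,0,0],[0,0,0],0]])

```text
time: 18.23
tcp_pos: [0.5452, 0.0197, 0.1594]
ee_rot: [0.799, 0.602, 0.001, 0.001]
ft_force: [-1.8, 0.4, 13.0]
gripper_width: 0.0006
```

Call:
drive_tool(motion=[[[0,0,0.0005],[0,0,0],0],[[0,0,0],[0,0,0],0]])

```text
time: 18.48
tcp_pos: [0.5452, 0.0196, 0.1591]
ee_rot: [0.799, 0.602, 0.001, 0.001]
ft_force: [-1.3, -1.0, 14.2]
gripper_width: 0.0007
```

Call:
drive_tool(motion=[[[0,0,0.0005],[0,0,0],0],[[0,0,0],[0,0,0],0]])

```text
time: 18.73
tcp_pos: [0.5454, 0.0197, 0.1587]
ee_rot: [0.799, 0.602, 0.001, 0.001]
ft_force: [-0.8, -0.6, 13.7]
gripper_width: 0.0005
```

Call:
drive_tool(motion=[[[0,-0.0003,0.0005],[0,0,0],0],[[0,0,0],[0,0,0],0]])

```text
time: 18.98
tcp_pos: [0.5453, 0.0197, 0.1584]
ee_rot: [0.799, 0.601, 0.001, 0.001]
ft_force: [-1.6, -0.5, 15.3]
gripper_width: 0.0004
```

Call:
drive_tool(motion=[[[0,0,0.0005],[0,0,0],0],[[0,0,0],[0,0,0],0]])

```text
time: 19.23
tcp_pos: [0.5454, 0.0198, 0.1581]
ee_rot: [0.799, 0.601, 0.001, 0.001]
ft_force: [-2.0, 0.2, 15.8]
gripper_width: 0.0003
```

Call:
drive_tool(motion=[[[0,0,0.0005],[0,0,0],0],[[0,0,0],[0,0,0],0]])

```text
time: 19.48
tcp_pos: [0.5456, 0.0198, 0.1578]
ee_rot: [0.799, 0.602, 0.002, 0.001]
ft_force: [-2.2, -0.5, 18.0]
gripper_width: 0.0007
```

```bash
cat > look.py <<'E'
from h import *
import sys
n=sys.argv[1]; plan([.5442,.0195,.163])
a=viewer.grab_frame('scene'); b=viewer.grab_frame('side');save(a,'s'+n);save(b,'d'+n)
A=cv2.imread(f'pics/s{n}.png')[180:240,205:265];B=cv2.imread(f'pics/d{n}.png')[170:230,240:300]
cv2.imwrite(f'pics/l{n}.png',cv2.resize(np.hstack([A,B]),None,fx=6.6,fy=6.6,interpolation=cv2.INTER_CUBIC))
E
python3 look.py 10
```

```text
t 19.48 tcp [0.5456 0.0198 0.1578] F [-2.2 -0.5 18. ] w 0.0007 q7 -0.61
shift mm [-0.6 -1.2 -5.2]
turn deg (tool) [ 0.23 -0.06  0.  ]
M [[0.276, 0.961, 0.004], [0.961, -0.276, -0.0], [0.001, 0.004, -1.0]]
```

View pics/l10.png

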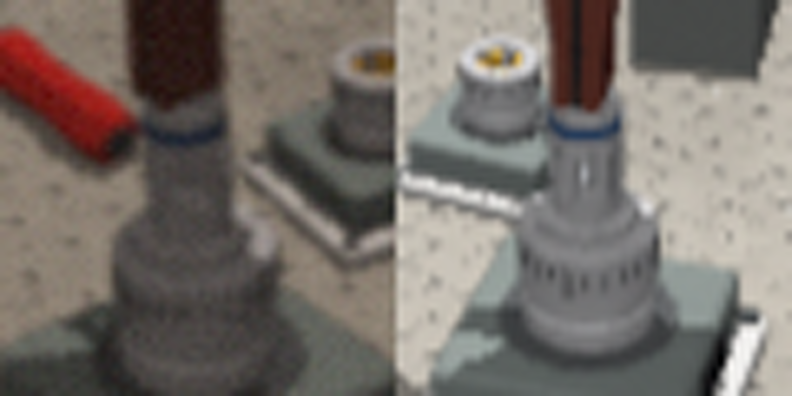

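Call:
drive_tool(motion=[[[0,0,0.0005],[0,0,0],0],[[0,0,0],[0,0,0],0]])

```text
time: 19.82
tcp_pos: [0.5457, 0.0198, 0.1574]
ee_rot: [0.799, 0.602, 0.002, 0.001]
ft_force: [-1.8, -1.2, 19.2]
gripper_width: 0.0008
```

Call:
drive_tool(motion=[[[0,0,0.0004],[0,0,0],0],[[0,0,0],[0,0,0],0]])

```text
time: 20.08
tcp_pos: [0.5457, 0.0198, 0.1573]
ee_rot: [0.799, 0.601, 0.002, 0.001]
ft_force: [-2.1, -0.3, 21.3]
gripper_width: 0.0003
```

Call:
drive_tool(motion=[[[0,0,0.0004],[0,0,0],0],[[0,0,0],[0,0,0],0]])

```text
time: 20.32
tcp_pos: [0.5457, 0.0198, 0.1571]
ee_rot: [0.799, 0.601, 0.002, 0.002]
ft_force: [-3.5, -0.7, 23.7]
gripper_width: 0.0005
```

Call:
drive_tool(motion=[[[0,0,0.0003],[0,0,0],0],[[0,0,0],[0,0,0],0],[[0,0,0],[0,0,0],0]])

```text
time: 20.7
tcp_pos: [0.5458, 0.0198, 0.157]
ee_rot: [0.799, 0.601, 0.002, 0.002]
ft_force: [-2.4, -0.6, 24.6]
gripper_width: 0.0004
```

```bash
python3 - <<'E'
from h import *
for i in range(4):
    s=sensors.observe(); viewer.grab_frame('side'); print(s['time'],s['tcp_pos'].round(5),s['ft_force'].round(1))
E
python3 look.py 11
```

```text
20.7 [0.54575 0.01983 0.15699] [-2.4 -0.6 24.6]
20.75 [0.54575 0.0198  0.157  ] [-3.3 -0.  25.7]
20.8 [0.54576 0.01985 0.15702] [-3.2 -0.4 24.4]
20.85 [0.54574 0.01983 0.15698] [-4.2 -1.1 25.2]
t 20.9 tcp [0.5458 0.0198 0.157 ] F [-3.4 -1.6 24.9] w 0.0008 q7 -0.61
shift mm [-0.7 -1.4 -6. ]
turn deg (tool) [ 0.27 -0.05  0.  ]
M [[0.276, 0.961, 0.005], [0.961, -0.276, -0.0], [0.001, 0.005, -1.0]]
```

View pics/l11.png

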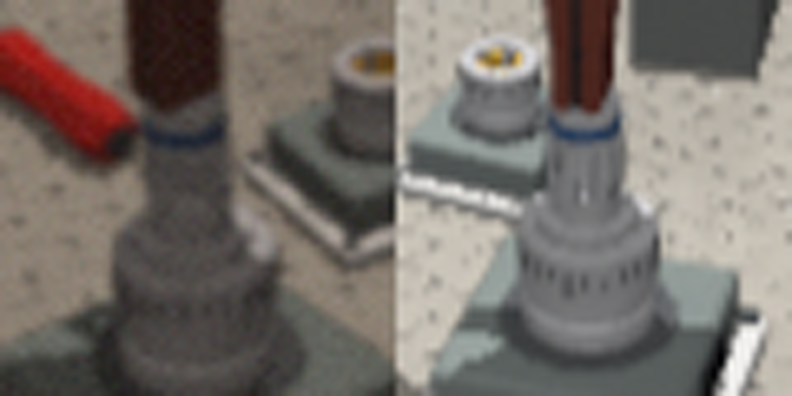

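Call:
drive_tool(motion=[[[0,0,0.0002],[0,0,0],0],[[0,0,0],[0,0,0],0],[[0,0,0],[0,0,0],0]])

```text
time: 21.38
tcp_pos: [0.5458, 0.0198, 0.1569]
ee_rot: [0.799, 0.601, 0.002, 0.002]
ft_force: [-4.5, -1.0, 25.6]
gripper_width: 0.0007
```

```bash
cat > avg.py <<'E'
from h import *
Z=[];F=[]
for i in range(8):
    s=sensors.observe(); viewer.grab_frame('side'); Z.append(s['tcp_pos']);F.append(s['ft_force'])
print(s['time'],np.mean(Z,0).round(5),np.mean(F,0).round(2),np.std(F,0).round(2))
E
python3 avg.py
```

```text
21.725 [0.54578 0.01983 0.15693] [-4.18 -0.6  25.71] [0.48 0.58 0.44]
```

The load on the spindle is about 29 N including the arbor's weight, and the stiffness rose as it should at a hard stop. Now I'll unload slowly.

Call:
drive_tool(motion=[[[0,0,-0.001],[0,0,0],0],[[0,0,-0.001],[0,0,0],0],[[0,0,0],[0,0,0],0],[[0,0,0],[0,0,0],0]])

```text
time: 22.28
tcp_pos: [0.5453, 0.0197, 0.1576]
ee_rot: [0.799, 0.601, 0.001, 0.001]
ft_force: [-0.6, 0.4, 15.7]
gripper_width: 0.0002
```

```bash
python3 avg.py
```

```text
22.625 [0.54534 0.01973 0.15762] [-0.95 -0.26 15.36] [0.29 0.46 0.43]
```

Call:
drive_tool(motion=[[[0,0,-0.001],[0,0,0],0],[[0,0,0],[0,0,0],0],[[0,0,0],[0,0,0],0]])

```text
time: 23.05
tcp_pos: [0.545, 0.0197, 0.158]
ee_rot: [0.799, 0.601, 0.001, 0.001]
ft_force: [-0.2, -0.2, 11.2]
gripper_width: 0.0004
```

```bash
python3 avg.py
```

```text
23.4 [0.545   0.01967 0.15797] [1.800e-01 1.000e-02 1.036e+01] [0.39 0.3  0.59]
```

The loading points from about 19 N on lie on the same slope (about 14.6 N/mm) as the unloading ones, while below that the slope was about 4. So the collar reached the stop. Next I'll lift, open and look.

Call:
drive_tool(motion=[[[0,0,-0.004],[0,0,0],0],[[0,0,-0.012],[0,0,0],0],[[0,0,0],[0,0,0],0.03],[[0,0,0],[0,0,0],0.06],[[0,0,0],[0,0,0],0.06]])

```text
time: 24.08
tcp_pos: [0.5437, 0.0195, 0.1725]
ee_rot: [0.799, 0.602, -0.0, -0.0]
ft_force: [0.4, 0.8, -0.4]
gripper_width: 0.0274
```

Call:
drive_tool(motion=[[[0,0,0],[0,0,0],0.06],[[0,0,0],[0,0,0],0.06],[[0,0,0],[0,0,0],0.06]])

```text
time: 24.45
tcp_pos: [0.5439, 0.0196, 0.1728]
ee_rot: [0.799, 0.602, -0.0, -0.0]
ft_force: [-0.1, 0.6, 0.9]
gripper_width: 0.0563
```

```bash
python3 look.py 12; python3 - <<'E'
from h import *
plan([.5443,.0195,.117])
w=viewer.grab_frame('wrist'); save(w,'w12'); print(proj(w,[.5443,.0195,.139]))
C=cv2.imread('pics/w12.png')[170:290,195:315]; cv2.imwrite('pics/w12c.png',cv2.resize(C,None,fx=4.5,fy=4.5,interpolation=cv2.INTER_CUBIC))
E
```

```text
t 24.45 tcp [0.5439 0.0196 0.1728] F [-0.1  0.6  0.9] w 0.0563 q7 -0.6
shift mm [0.  0.3 9.8]
turn deg (tool) [-0.  0.  0.]
M [[0.276, 0.961, -0.0], [0.961, -0.276, -0.0], [-0.0, -0.0, -1.0]]
t 24.55 tcp [0.5439 0.0196 0.1728] F [ 0.2 -0.  -0.1] w 0.0596 q7 -0.6
shift mm [ 0.   0.4 55.8]
turn deg (tool) [-0.  0.  0.]
M [[0.276, 0.961, -0.0], [0.961, -0.276, 0.0], [-0.0, -0.0, -1.0]]
[np.float64(232.36782896819358), np.float64(255.4993563770225)]
```

View pics/l12.png

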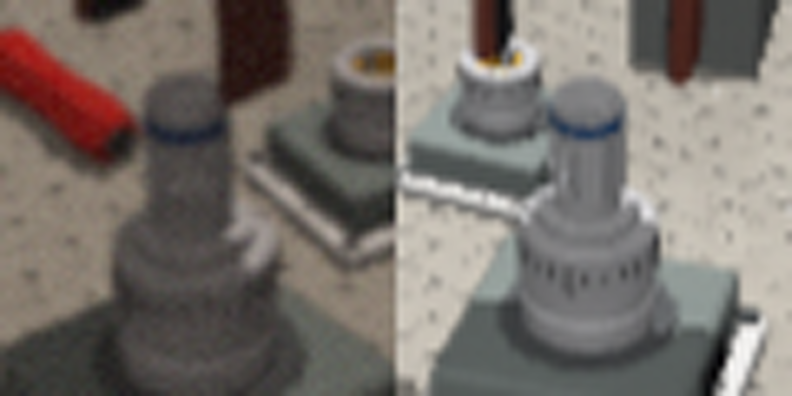

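View pics/w12c.png

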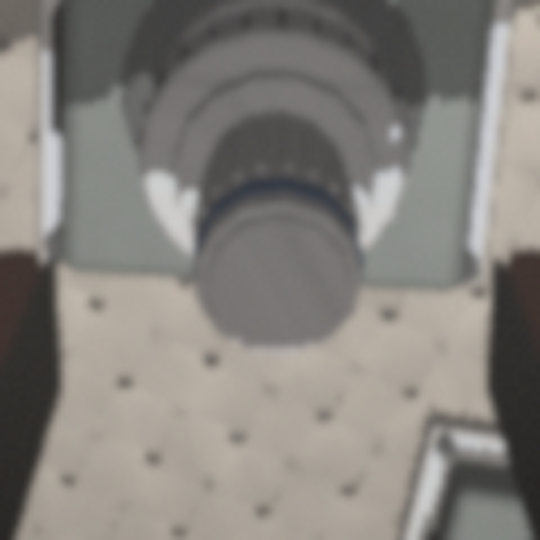

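The collar appears closed on the nose face. The crown is at about (231,257), roughly 1 mm to +x of where I assumed it. I'll centre on it and go down to grip.

Call:
drive_tool(motion=[[[0,0.001,0.012],[0,0,0],0.06],[[0,0,0.018],[0,0,0],0.06],[[0,0,0.016],[0,0,0],0.06],[[0,0,0.008],[0,0,0],0.06],[[0,0,0],[0,0,0],0.06]])

```text
time: 25.22
tcp_pos: [0.5444, 0.0194, 0.1179]
ee_rot: [0.799, 0.602, -0.001, -0.001]
ft_force: [0.2, 0.5, -0.3]
gripper_width: 0.0598
```

Call:
drive_tool(motion=[[[0,0,0],[0,0,0],0.06],[[0,0,0],[0,0,0],0.06],[[0,0,0],[0,0,0],0.04],[[0,0,0],[0,0,0],0.04]])

```text
time: 25.72
tcp_pos: [0.545, 0.0192, 0.1191]
ee_rot: [0.799, 0.602, 0.0, 0.0]
ft_force: [-0.2, -0.6, -0.0]
gripper_width: 0.0436
```

```bash
python3 avg.py; python3 - <<'E'
from h import *
w=viewer.grab_frame('wrist'); save(w,'w13')
C=cv2.imread('pics/w13.png')[200:320,195:315]; cv2.imwrite('pics/w13c.png',cv2.resize(C,None,fx=4.5,fy=4.5,interpolation=cv2.INTER_CUBIC))
E
```

```text
26.075 [0.54492 0.01926 0.11892] [ 0.09 -0.2  -0.22] [0.4  0.41 0.42]
```

View pics/w13c.png

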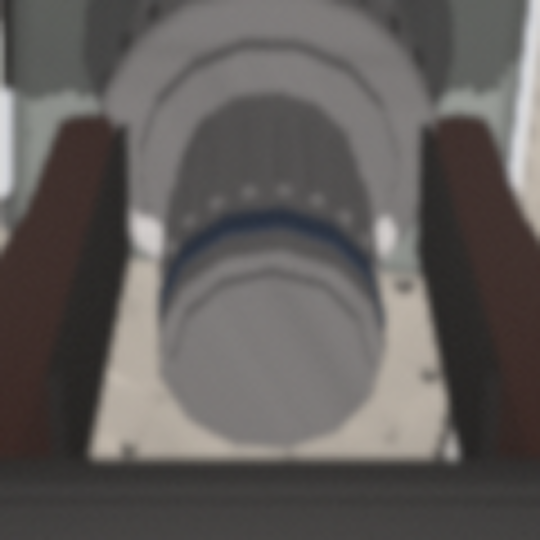

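The crown is midway between the jaws. I'll close gently.

Call:
drive_tool(motion=[[[0,0,0],[0,0,0],0.02],[[0,0,0],[0,0,0],0.02],[[0,0,0],[0,0,0],0.02],[[0,0,0],[0,0,0],0.02]], newtons=22)

```text
time: 26.68
tcp_pos: [0.5445, 0.0194, 0.1188]
ee_rot: [0.799, 0.602, -0.0, -0.0]
ft_force: [-2.6, 1.4, 1.4]
gripper_width: 0.0257
```

```bash
python3 avg.py
```

```text
27.025 [0.54453 0.01938 0.11876] [-3.09  0.76  1.99] [0.58 0.47 0.49]
```

Call:
drive_tool(motion=[[[0,0,-0.0004],[0,0,0],0.02],[[0,0,0],[0,0,0],0.02]])

```text
time: 27.32
tcp_pos: [0.5446, 0.0193, 0.1189]
ee_rot: [0.799, 0.602, -0.0, -0.0]
ft_force: [-3.8, 1.7, -0.4]
gripper_width: 0.0258
```

Call:
drive_tool(motion=[[[0,0,-0.0004],[0,0,0],0.02],[[0,0,0],[0,0,0],0.02]])

```text
time: 27.58
tcp_pos: [0.5445, 0.0193, 0.1192]
ee_rot: [0.799, 0.602, -0.0, -0.0]
ft_force: [-3.2, 1.6, -5.1]
gripper_width: 0.0255
```

Call:
drive_tool(motion=[[[0,0,-0.0004],[0,0,0],0.02],[[0,0,0],[0,0,0],0.02]])

```text
time: 27.82
tcp_pos: [0.5445, 0.0193, 0.1195]
ee_rot: [0.799, 0.602, -0.0, -0.0]
ft_force: [-1.7, 1.9, -9.5]
gripper_width: 0.0256
```

Call:
drive_tool(motion=[[[0,0,-0.0004],[0,0,0],0.02],[[0,0,0],[0,0,0],0.02]])

```text
time: 28.08
tcp_pos: [0.5445, 0.0192, 0.1199]
ee_rot: [0.799, 0.602, -0.0, -0.0]
ft_force: [-1.9, 2.6, -14.1]
gripper_width: 0.0255
```

The stiffness was higher than I estimated and the reading touched about 14 N gross, roughly 10.6 N net on the joint. I'm backing off at once.

Call:
drive_tool(motion=[[[0,0,0.0004],[0,0,0],0.02],[[0,0,0],[0,0,0],0.02]])

```text
time: 28.32
tcp_pos: [0.5445, 0.0193, 0.1198]
ee_rot: [0.799, 0.602, -0.0, -0.0]
ft_force: [-3.1, 2.5, -13.9]
gripper_width: 0.0259
```

```bash
python3 avg.py; python3 look.py 14
```

```text
28.675 [0.54453 0.01925 0.11983] [ -3.31   2.25 -13.63] [0.46 0.42 0.54]
t 28.73 tcp [0.5446 0.0192 0.1199] F [ -2.5   2.8 -14.4] w 0.0258 q7 -0.64
shift mm [  0.1  -0.5 -43.1]
turn deg (tool) [-0.04  0.02  0.  ]
M [[0.276, 0.961, -0.001], [0.961, -0.276, -0.0], [-0.0, -0.001, -1.0]]
```

View pics/l14.png

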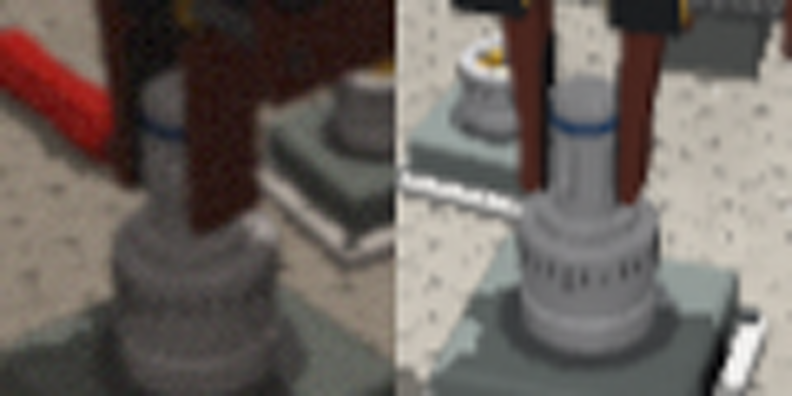

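Call:
drive_tool(motion=[[[0,0,0.0003],[0,0,0],0.02],[[0,0,0],[0,0,0],0.02],[[0,0,0],[0,0,0],0.02]])

```text
time: 29.2
tcp_pos: [0.5446, 0.0193, 0.1197]
ee_rot: [0.799, 0.602, -0.0, -0.0]
ft_force: [-4.7, 2.2, -11.7]
gripper_width: 0.0256
```

```bash
python3 avg.py
```

```text
29.55 [0.5446  0.01926 0.11974] [ -4.32   2.04 -12.49] [0.51 0.33 0.51]
```

Call:
drive_tool(motion=[[[0,0,0.0004],[0,0,0],0.02],[[0,0,0],[0,0,0],0.02],[[0,0,0],[0,0,0],0.02]])

```text
time: 29.98
tcp_pos: [0.5446, 0.0193, 0.1196]
ee_rot: [0.799, 0.602, -0.0, -0.0]
ft_force: [-4.8, 2.1, -10.6]
gripper_width: 0.026
```

```bash
python3 avg.py
```

```text
30.325 [0.54463 0.01928 0.11959] [ -5.21   1.94 -10.02] [0.39 0.34 0.39]
```

Call:
drive_tool(motion=[[[0,0,0.0002],[0,0,0],0.02],[[0,0,0],[0,0,0],0.02],[[0,0,0],[0,0,0],0.02],[[0,0,0],[0,0,0],0.02]])

```text
time: 30.88
tcp_pos: [0.5446, 0.0192, 0.1195]
ee_rot: [0.799, 0.601, -0.0, 0.0]
ft_force: [-5.4, 1.4, -8.6]
gripper_width: 0.0261
```

Call:
drive_tool(motion=[[[0,0,0],[0,0,0],0.02],[[0,0,0],[0,0,0],0.02],[[0,0,0],[0,0,0],0.02]])

```text
time: 31.25
tcp_pos: [0.5447, 0.0193, 0.1195]
ee_rot: [0.799, 0.601, -0.0, -0.0]
ft_force: [-6.2, 1.8, -8.8]
gripper_width: 0.026
```

```bash
python3 avg.py
```

```text
31.6 [0.54465 0.01929 0.11951] [-5.88  2.1  -9.38] [0.7  0.61 0.31]
```

Call:
drive_tool(motion=[[[0,0,0.0004],[0,0,0],0.02],[[0,0,0.0002],[0,0,0],0.02],[[0,0,0],[0,0,0],0.02],[[0,0,0],[0,0,0],0.02]])

```text
time: 32.15
tcp_pos: [0.5447, 0.0193, 0.1193]
ee_rot: [0.799, 0.602, -0.0, 0.0]
ft_force: [-8.5, 2.2, -6.3]
gripper_width: 0.0258
```

Call:
drive_tool(motion=[[[0,-0.0005,0.0003],[0,0,0],0.02],[[0,0,0],[0,0,0],0.02],[[0,0,0],[0,0,0],0.02]])

```text
time: 32.52
tcp_pos: [0.5446, 0.0193, 0.1192]
ee_rot: [0.799, 0.601, 0.0, 0.0]
ft_force: [-4.9, 2.1, -4.6]
gripper_width: 0.0257
```

Now I'll let go and retreat.

Call:
drive_tool(motion=[[[0,-0.0003,0],[0,0,0],0.02],[[0,0,0],[0,0,0],0.05],[[0,0,0],[0,0,0],0.06],[[0,0,0],[0,0,0],0.06],[[0,0,0],[0,0,0],0.06]])

```text
time: 33.15
tcp_pos: [0.5448, 0.0194, 0.1187]
ee_rot: [0.799, 0.601, 0.001, 0.0]
ft_force: [-1.1, -0.4, 0.3]
gripper_width: 0.0594
```

Call:
drive_tool(motion=[[[0,0,-0.015],[0,0,0],0.06],[[0,0,-0.03],[0,0,0],0.06],[[0,0,-0.03],[0,0,0],0.06],[[0,0,-0.02],[0,0,0],0.06],[[0,0,0],[0,0,0],0.06]])

```text
time: 33.78
tcp_pos: [0.5452, 0.0197, 0.2155]
ee_rot: [0.799, 0.601, 0.002, 0.001]
ft_force: [-0.4, -0.8, -0.9]
gripper_width: 0.0604
```

```bash
python3 look.py 15; python3 - <<'E'
import cv2,numpy as np
i=[cv2.resize(cv2.imread(f'pics/d{n}.png')[170:230,240:300],None,fx=6.6,fy=6.6,interpolation=cv2.INTER_CUBIC) for n in (12,15)]
cv2.imwrite('pics/cmp.png',np.hstack(i))
E
```

```text
t 33.77 tcp [0.5452 0.0197 0.2155] F [-0.4 -0.8 -0.9] w 0.0604 q7 -0.57
shift mm [-0.5 -1.1 52.5]
turn deg (tool) [ 0.22 -0.06  0.  ]
M [[0.276, 0.961, 0.004], [0.961, -0.276, -0.0], [0.001, 0.004, -1.0]]
```

View pics/cmp.png

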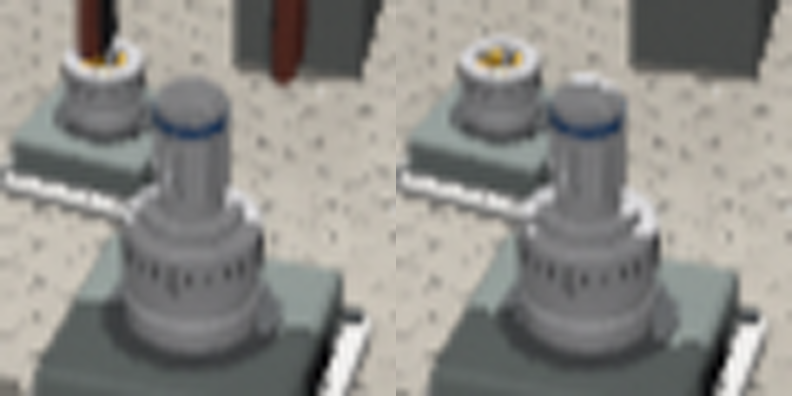

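View pics/s15.png

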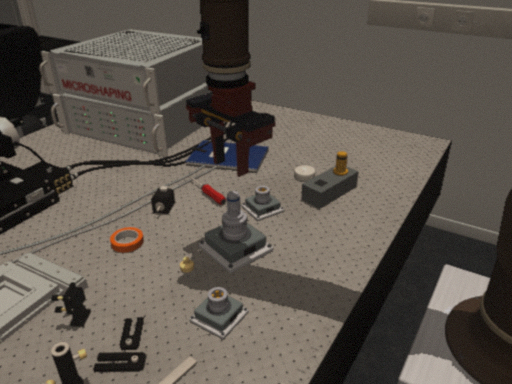

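The before and after views match (band and crown at the same rows). The release point (z 0.1192 m at −4.6 N) also lies on the elastic line from before the pull, so nothing slipped. The nut (265,186), lens case and plug are all in place.

Call:
drive_tool(motion=[[[0,0,0],[0,0,0],0.06],[[0,0,0],[0,0,0],0.06],[[0,0,0],[0,0,0],0.06],[[0,0,0],[0,0,0],0.06]])

```text
time: 34.38
tcp_pos: [0.544, 0.0195, 0.213]
ee_rot: [0.799, 0.602, -0.0, -0.0]
ft_force: [-0.8, 0.2, 0.9]
gripper_width: 0.0596
```

```bash
python3 -c "
from cell import job
print(job.sign_off())"
```

```text
the job is handed in; nothing more can be done
None
```

The arbor is seated in the largest station and stayed locked through the pull, but the pull went over your 8 N target and touched your 14 N limit. I handed the job in at about 34 s, with the gripper open and clear.

- **Seating:** I pressed on the crown with closed fingers. The push peaked at about 25.7 N at the wrist, which is about 29 N on the spindle with the arbor's weight. From about 19 N on, the stiffness rose from about 4 to about 14 N/mm. Unloading followed the same slope, so I take the collar as closed on the face. The images agree, but they can't resolve a gap under about 1 mm.
- **Height check that disagreed:** the crown height worked out from the measured tool position came out about 0.9 mm above a fully closed collar. I put this down to calibration (about 2 mm), because a 29 N load is well past the 10 to 20 N needed to seat it.
- **Pull test:** the arm built up force faster than I expected. The wrist reading averaged 13.6 N for about half a second, with single noisy readings of 14.1 and 14.4 N. With the arbor's 3.5 N weight taken off, that is about 10 to 11 N on the joint. I then backed down to about 9 N for about a second, eased off and let go.
- **Lock after the pull:** the force and position readings stayed on one elastic line, and the pictures before and after match, so I saw no slip.
- **Other items:** the brass plug, nut and lens case are where they started.

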